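# Bring the rail lamp round to the reading side of the desk

## Robot

A 6-joint arm with a two-finger parallel gripper is mounted at the origin on the work surface. World frame = base frame: x ahead of the robot, y to its left, z up, the work surface at z = 0. Lengths are in m, angles in degrees, forces in N, time in s.
With the tool pointing down it reaches from about 0.325 to 0.775 m from the base axis. Payload 5.5 kg.
Tool frame: the origin (TCP) lies on the centre line of the jaws, within the pads' length; the fingertips stand 8 mm ahead of it and the grasp point (between the pads) lies 11 mm behind it; z points along the fingers, y is the direction in which the jaws open and shut (so a half turn about z gives the same grasp; the last joint's range is limited). The gripper opens to 85 mm and grips with 20 to 120 N. Pads are 22 mm wide; open, the fingers measure 114 mm over their backs; the gripper's body (76 mm by 85 mm) begins 54 mm behind the grasp point. The pads swing forward as they close: fully open they stand 13 mm farther back than shut.
Start: joints at [-74.697, 5.22, 70.514, -0, 104.267, -3.249], TCP at [0.191, -0.569, 0.239] pointing down, gripper open.
Joint ranges: [-164.24, 164.24], [-49.07, 125.15], [9.68, 141.18], [-86.29, 266.29], [3.28, 154.24], [-151.56, 151.56]. Speed limits (degrees/s): [147.25, 147.25, 172.46, 180, 180, 180].

## Interface

Orientations are given as [roll, pitch, yaw] about the fixed x, y, z axes, in that order (R = Rz(yaw) Ry(pitch) Rx(roll)).
In Python, from station import * gives the robot as it stands.
- The arm moves only by the tool play_rows, never from a script. Its argument "targets" is text: rows parted by semicolons, each of 7 numbers parted by spaces: the turn, a rotation vector about the world's x, y, z in rad, then the shift along the world's x, y, z in m, then the closure, from -1 (fully open) to 1 (shut). A call has 1 to 20 rows; each row shifts and turns the pose as measured when the row begins; what a row does not reach is not made up. A row lasts 1/12 s, in which the tool goes at most 41.7 mm and 7.16 degrees, less where a joint would pass 70% of its speed; a pose out of reach is approached as far as the arm can. A call is refused whole if a number of a shift passes 0.0417 or a number of a turn 0.125, either way. A call with a gripper value outside its range is refused whole. The fingers move at their own pace and stop on an object; "newtons" is the grip in N (left out, the last holds). Time passes only in rows, so rows that do not move let the fingers close. It gives the time, the measured TCP pose, the force and the opening at its end, in the units of the state.
- sense(): the state, without advancing time (a new reading comes with each control period).
- get_image(name): name is "scene" or "top"; returns the picture (480x640x3 uint8, red, green, blue); there is no depth.
- get_calibration(name): a dict with "intrinsics" (3x3 intrinsics, pixels), "R" (3x3) and "t" (3): a world point X has camera coordinates R X + t. Camera axes: x right, y down, z forward; pixel columns grow to the right and rows downward; lengths in m; the calibration is good to about 2 mm. A picture is of the moment at which its call begins. get_calibration takes no time and is no camera call.
- close_job(): hands the job in, once; it reports no verdict.
The state is a dict: "time_s": time; "qpos": joint angles; "qd": joint speeds; "effort": joint torques, N m; "eef_pos": TCP position; "orientation": TCP orientation; "force": force on the tool from outside, world axes, zero at the start; "ft_torque": the same for the moment, N m; "gripper_width": finger opening in m.
Only numpy, scipy, OpenCV 4.12 (cv2) and the standard library are available. Lean on these libraries where they do the work, as an engineer would, in place of code of your own. Each camera call takes 0.05 s, during which the arm holds its last target. There are 200 camera calls.

## Task

Take the little rail lamp by its wooden post and slide it along its track, round the brass corner and on to the end of the exit leg, until it clicks past the roller catch and stays home against the sprung buffer; then let go of it. Keep it down on the track all the way and work gently, by feel: never force it against the rods or the dock, and leave the other things on the desk where they are.

Things in the scene. Friction and masses are not known exactly. Their poses are not given: they have to be found in the camera images.
- rail: Fixed track: dark board 400 x 365 x 12 mm with two round guide rods (10 mm thick, axes 13 mm above the board, 39 mm apart, 29 mm clear). Origin at desk height under the entry leg's centre line; z up. Centre line in mm: entry leg along +x, y=0, x -170 to -12; corner (see bend_centre); exit leg along +y, x=130, y 110 to 302, its first 30 mm flared by 12 mm a side. Board top at z=12.
- bend_centre (a point): Nominal centre of the brass corner, on the board, rail frame (40, 90). Centre line: straight x -3 to 40 mm (flared likewise), then a left quarter circle of 90 mm radius to (130, 90). The corner is screwed down by hand: the whole piece sits up to 13 mm off nominal, outwards (+x,-y) or inwards (-x,+y) along the bend's diagonal. This point does not show that offset: feel or look.
- home_nominal (a point): Point on the board, rail frame (130, 167) mm: where the lamp's post is, roughly, when home. The yellow dock (84 x 52 mm, top 51 mm above the desk) with roller catch and buffer is clamped by hand up to 18 mm farther on or back along the leg, which this point does not show: true home is at y = 149 to 185 mm, found by feel.
- lamp_post (a point): Loose lamp carriage, 0.3 to 0.54 kg, starts on the entry leg. Blue deck 84 x 56 mm on two 26 mm foot discs, 22 mm ahead of and behind the post, sliding between the rods. Grip post: upright, round, 18 mm diameter, 28.5 to 75.5 mm above the board. This point: post axis, 55 mm above the board, 67 above the desk; +x is forward, z up. Grip with one finger left, one right of the post.
- lamp_nose (a point): Mid-height of the steel nose pin (14 mm diameter, 16 mm high) on the lamp's front, 66 mm ahead of the post, 28 mm above the board: it goes between the catch rollers and onto the buffer. The mustard shade is above it, 24 to 62 mm ahead of the post, 52 to 77 mm above the board.
- buffer (a joint): Travel (m) of the dock's sprung black buffer: 0 out, grows as the nose pushes it in, stop at 0.010. 1.4 N at first touch, 0.2 N per mm. The nose reaches it 2 mm after its centre passes between the two catch rollers (6 to 10 N of push). Home, the catch holds the lamp with the buffer pushed in by 4 to 6 mm.
- tin: Bystander: flat round aluminium tin, 56 mm diameter, 22 mm high, on the track's board inside the bend. Origin centre of underside.
- eraser: Bystander: white eraser 45 x 22 x 13 mm on the track's board inside the bend. Origin centre of underside.
- mug: Bystander: blue mug, 80 mm diameter, 90 mm high. Origin centre of underside.
- stapler: Bystander: red stapler 130 x 34 x 44 mm. Origin centre of underside.
- notebook: Bystander: green notebook 150 x 210 x 14 mm. Origin centre of underside.
- penpot: Bystander: wooden pen pot, 68 mm diameter, 95 mm high, with two pencils to 155 mm. Origin centre of underside.
- tape: Bystander: roll of clear tape, 70 mm diameter, 20 mm high. Origin centre of underside.
Mind the look-alikes: they are no part of the job. What is shaped like the part that bears lamp_post but green is not meant.

How it is judged (in metres and radians):
On the way:
1. the lamp has been slid round the corner onto the exit leg, square with it (y of lamp_post in the frame of rail above 0.115 m and x of lamp_post in the frame of rail above 0.115 m and angle between the x axis of lamp_post and the y axis of rail, either way round below 0.25 rad), for 0.1 s.
At the end, for the whole second after the job is handed in: The lamp stands by itself, at rest, upright (within 0.06 rad) and down on the exit leg (within 4 mm), in line with the leg (within 0.12 rad), held by the catch with the buffer pushed in more than 2.5 mm (value of joint buffer above 0.0025 m and y of lamp_post in the frame of rail above 0.14 m and z of lamp_post in the frame of rail below 0.071 m and angle between the x axis of lamp_post and the y axis of rail, either way round below 0.12 rad and angle between lamp_post's own z axis and vertical below 0.06 rad and linear speed of lamp below 0.01 m/s); the robot touches nothing.
It fails at once if the lamp is pressed on the track (rods, corner, board, catch or dock) with more than 30 N (contact force between lamp and rail above 30 N).
It fails at once if the lamp is lifted off the track by more than 8 mm (z of lamp_post in the frame of rail above 0.075 m).
It fails at once if another thing on the desk is moved by more than 25 mm (distance of any of tin, eraser, mug, stapler, notebook, penpot, tape from where it was at the start of the episode above 0.025 m).
It also fails if it takes over 72 s, if anything falls off the work surface, if the arm or the gripper's body presses on something with over 40 N, if the wrist force passes 120 N, or if a joint passes its speed limit or range.

## Working session

There is one attempt and no reset: what is moved stays moved. The work goes in short steps, Python scripts to look and compute and a tool call to move; the robot and the scene stay as the last step left them, time stands still between calls to the robot, and variables do not carry over. Pictures are saved under pics/ and viewed, about 8 in all and at most 12, crops included, and the job is handed in when it is done.

Besides the shell and the picture viewer there is one more tool, called after ">>>" as name(argument=value, ...), one argument or row to a line, values as JSON. play_rows: Moves the arm, as the interface text tells. Its arguments: {"type":"object","properties":{"targets":{"type":"string"},"newtons":{"type":"number"}},"required":["targets"]}

```bash
mkdir -p pics; python3 - <<'E'
from station import *
import cv2
for n in("scene","top"):
    im=get_image(n);cv2.imwrite(f"pics/{n}0.png",im[:,:,::-1]);c=get_calibration(n);print(n,c)
print(sense())
E
```

```text
scene {'intrinsics': array([[607.48465535,   0.        , 311.6726451 ],
       [  0.        , 607.48465535, 244.49338069],
       [  0.        ,   0.        ,   1.        ]]), 'R': array([[-4.54109992e-01,  8.90945630e-01,  1.22155513e-05],
       [ 6.48568170e-01,  3.30580960e-01, -6.85620564e-01],
       [-6.10854684e-01, -3.11339226e-01, -7.27959093e-01]]), 't': array([ 0.25378489, -0.26323903,  1.77103655])}
top {'intrinsics': array([[527.84332454,   0.        , 311.74426096],
       [  0.        , 527.84332454, 244.85155422],
       [  0.        ,   0.        ,   1.        ]]), 'R': array([[-0.02933818, -0.99956299, -0.00362047],
       [-0.9843079 ,  0.02952056, -0.17397267],
       [ 0.17400352, -0.00154039, -0.98474382]]), 't': array([0.00940393, 0.49156917, 1.14701494])}
{'time_s': 0.1, 'qpos': array([-7.46966985e+01,  5.25936561e+00,  7.05747512e+01,  2.11704435e-03,
        1.04265476e+02, -3.24956102e+00]), 'qd': array([-0.10671249, -0.16679896, -0.12874272,  0.05051462,  0.13633853,
       -0.04959942]), 'effort': array([ 3.56162345e-03, -4.60215569e+01, -4.19219291e+01, -6.81869255e-05,
        1.05546348e-02,  2.05817315e-05]), 'eef_pos': array([ 0.19084821, -0.56859782,  0.2382602 ]), 'orientation': array([-1.79900684e+02, -7.69478072e-03,  1.85533757e+01]), 'force': array([-0.13245635, -0.46008531, -0.29727554]), 'ft_torque': array([-0.01366414, -0.00540851, -0.00284477]), 'gripper_width': 0.08542418682956882}
```

View pics/top0.png

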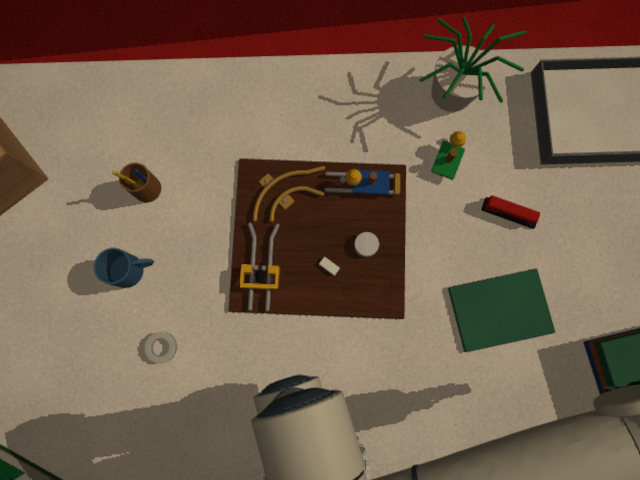

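View pics/scene0.png

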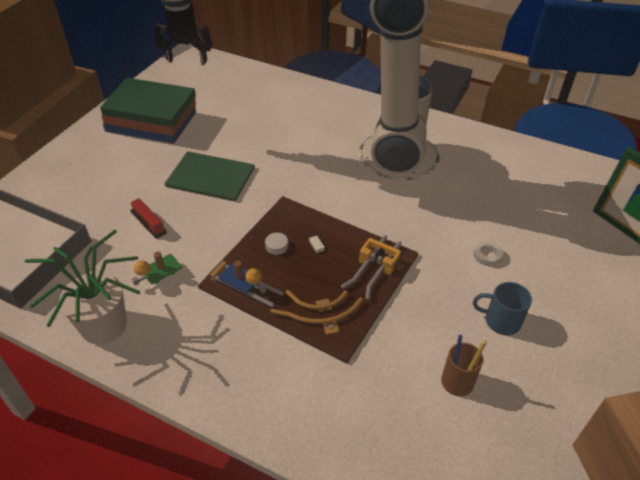

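```bash
cat > h.py <<'E'
from station import *
import numpy as np,cv2
def ray(n,u,v,z):
    c=get_calibration(n);K=c["intrinsics"];R=c["R"];t=c["t"]
    d=R.T@np.linalg.solve(K,[u,v,1]);o=-R.T@t
    return o+d*(z-o[2])/d[2]
def crop(n,x0,y0,x1,y1,k,name):
    im=get_image(n)[y0:y1,x0:x1,::-1]
    im=cv2.resize(im,None,fx=k,fy=k,interpolation=cv2.INTER_CUBIC)
    im=cv2.convertScaleAbs(im,alpha=1.5,beta=15)
    for u in range(x0-x0%-20,x1,20): cv2.putText(im,str(u),(int((u-x0)*k),10),0,.35,(255,255,255),1);cv2.line(im,(int((u-x0)*k),12),(int((u-x0)*k),18),(255,255,255),1)
    for v in range(y0-y0%-20,y1,20): cv2.putText(im,str(v),(0,int((v-y0)*k)),0,.35,(255,255,255),1);cv2.line(im,(24,int((v-y0)*k)),(32,int((v-y0)*k)),(255,255,255),1)
    cv2.imwrite(f"pics/{name}.png",im)
E
python3 -c "
from h import *
crop('top',222,150,418,326,3.4,'c1')"
```

```text
(no output)
```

View pics/c1.png

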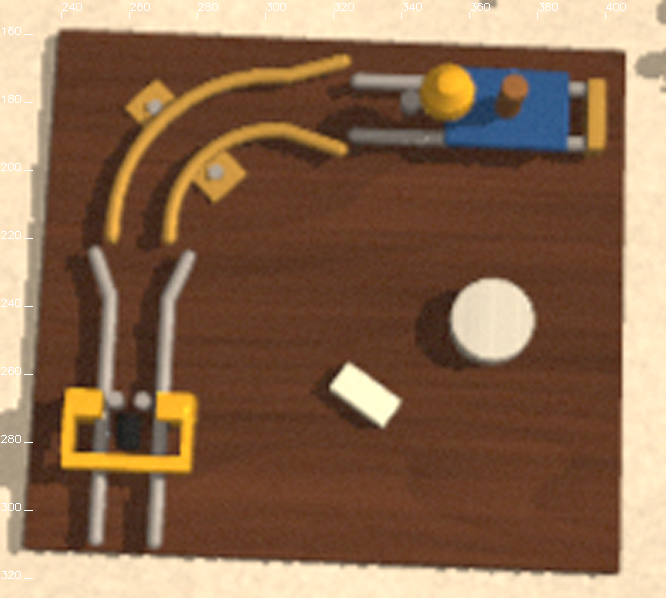

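```bash
cat > fit.py <<'E'
from h import *
from scipy.optimize import least_squares
P=lambda x,y,z=.025:ray('top',222+x/3.4,150+y/3.4,z)[:2]
# points on lines in rail frame: (px,py, axis, value mm)
L=[(352,80,1,19.5*-1),(400,82,1,-19.5),(580,89,1,-19.5),(355,134,1,19.5),(400,137,1,19.5),(580,143,1,19.5),
(110,295,0,149.5),(96,540,0,149.5),(103,420,0,149.5),(166,300,0,110.5),(155,540,0,110.5),
(352,80,0,-12),(350,134,0,-12),(95,543,1,302),(154,545,1,302),(110,290,1,140),(166,295,1,140)]
def inv(p,q):
    c,s=np.cos(p[2]),np.sin(p[2]);d=q-p[:2];return np.array([c*d[0]+s*d[1],-s*d[0]+c*d[1]])*1e3
f=lambda p:[(inv(p,P(a,b))[k]-v) for a,b,k,v in L]
p=least_squares(f,[.6,-.1,1.57],x_scale=[.1,.1,.1],loss='soft_l1').x
print(p[:2],np.degrees(p[2]));print(np.round(f(p),1))
for n,R in(('out',109.5),('in',70.5)):
  pts={'out':[(111,230),(117,190),(150,123),(195,90),(235,77)],'in':[(170,230),(178,195),(200,158),(235,135)]}[n]
  for q in pts:
    r=inv(p,P(*q))-[40,90];a=np.degrees(np.arctan2(*r[::-1]));print(n,q,np.round(r+[40,90]),'angle',round(a),'dR',round(np.hypot(*r)-R,1))
for nm,q,z in(('post',(515,83),.0875),('deckfront',(446,110),.03),('rollL',(116,400),.045),('rollR',(143,401),.045),('dockbackL',(63,465),.051),('dockbackR',(190,468),.051),('nose',(410,101),.048)):
  print(nm,inv(p,P(*q,z)).round(1))
for q in((60,30),(623,50),(618,573),(24,548)):print('board',inv(p,P(*q,.012)).round(1))
E
python3 fit.py
```

```text
[ 0.64448395 -0.0305266 ] 86.4866114602118
[-0.4  0.1  1.2 -0.9  0.3  0.7 -1.1 -0.2 -0.7 -0.  -0.1  1.2  1.5  0.8
  0.9 -7.2 -5. ]
out (111, 230) [150.  91.] angle 1 dR 0.6
out (117, 190) [147.  63.] angle -14 dR 1.2
out (150, 123) [127.  15.] angle -41 dR 5.3
out (195, 90) [97. -9.] angle -60 dR 5.1
out (235, 77) [ 70. -20.] angle -75 dR 4.1
in (170, 230) [110.  90.] angle 0 dR -0.5
in (178, 195) [106.  65.] angle -21 dR -0.4
in (200, 158) [92. 39.] angle -45 dR 2.2
in (235, 135) [68. 22.] angle -67 dR 3.3
post [-116.4   -1.1]
deckfront [-75.6   1.1]
rollL [138.5 210.1]
rollR [120.7 210.2]
dockbackL [170.1 254.4]
dockbackR [ 87.5 253.8]
nose [-50.   1.]
board [194.7 -54.2]
board [-199.7  -51.7]
board [-196.8  310.9]
board [198.6 307. ]
```

```bash
cat > g.py <<'E'
from h import *
p=np.array([.6445,-.0305]);th=np.radians(86.5)
R=np.array([[np.cos(th),-np.sin(th)],[np.sin(th),np.cos(th)]])
def w(x,y): return p+R@np.array([x,y])/1e3
def st():
    s=sense();e=s['eef_pos'];print('t',round(s['time_s'],2),'world',e.round(4),'rail',(R.T@(e[:2]-p)*1e3).round(1),'yaw',s['orientation'].round(1),'F',s['force'].round(1),'Frail',(R.T@s['force'][:2]).round(1),'w',round(s['gripper_width'],4))
E
python3 -c "
from g import *
st();print(w(-116.4,-.5),w(130,151))"
```

```text
t 0.15 world [ 0.1909 -0.5686  0.2384] rail [-564.8  419.9] yaw [-179.9   -0.    18.6] F [ 1.3 -0.   0.1] Frail [ 0.1 -1.3] w 0.0856
[ 0.63789302 -0.14671341] [0.50171796 0.10847585]
```

>>> play_rows(
  targets="0 0 0.12 0.022 0.021 0 -1;0 0 0.12 0.022 0.021 0 -1;0 0 0.12 0.022 0.021 0 -1;0 0 0.12 0.022 0.021 0 -1;0 0 0.12 0.022 0.021 0 -1;0 0 0.12 0.022 0.021 0 -1;0 0 0.12 0.022 0.021 0 -1;0 0 0.12 0.022 0.021 0 -1;0 0 0.12 0.022 0.021 0 -1;0 0 0.1 0.022 0.021 0 -1;0 0 0 0.022 0.021 0 -1;0 0 0 0.022 0.021 0 -1;0 0 0 0.022 0.021 0 -1;0 0 0 0.022 0.021 0 -1;0 0 0 0.022 0.021 0 -1;0 0 0 0.022 0.021 0 -1;0 0 0 0.022 0.021 0 -1;0 0 0 0.022 0.021 0 -1;0 0 0 0.022 0.021 0 -1;0 0 0 0 0 0 -1",
)

```text
time_s: 1.82
eef_pos: [0.6207, -0.1457, 0.2273]
orientation: [-179.2, -0.3, 89.1]
force: [-0.0, 0.0, 0.3]
gripper_width: 0.0854
```

>>> play_rows(
  targets="0 0 -0.02 0.008 -0.001 -0.02 -1;0 0 -0.02 0.008 0 -0.02 -1;0 0 0 0 0 -0.02 -1;0 0 0 0 0 -0.02 -1;0 0 0 0 0 -0.01 -1;0 0 0 0 0 0 -1",
)

```text
time_s: 2.32
eef_pos: [0.6374, -0.145, 0.1326]
orientation: [-179.1, -0.2, 87.0]
force: [-0.1, -0.3, -0.4]
gripper_width: 0.0853
```

```bash
python3 -c "
from g import *
st();crop('top',300,140,430,240,6,'c2');st()"
```

```text
t 2.32 world [ 0.6374 -0.145   0.1326] rail [-1.147e+02  1.000e-01] yaw [-179.1   -0.2   87. ] F [-0.1 -0.3 -0.4] Frail [-0.3  0.1] w 0.0853
t 2.37 world [ 0.6375 -0.145   0.1335] rail [-114.8   -0. ] yaw [-179.1   -0.2   87. ] F [ 0.4 -0.2 -0.4] Frail [-0.1 -0.4] w 0.085
```

View pics/c2.png

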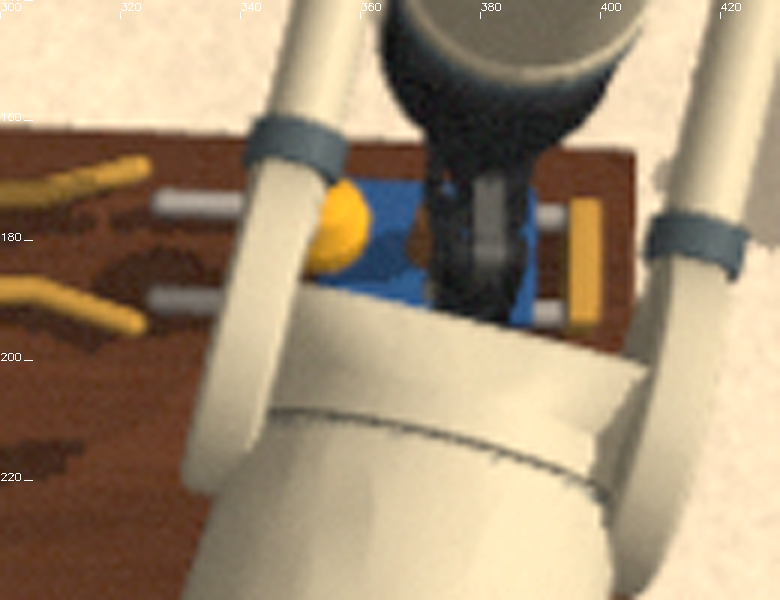

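>>> play_rows(
  targets="0 -0.007 0 0 -0.001 -0.02 -1;0 -0.007 0 0 -0.001 -0.02 -1;0 0 0 0 0 -0.02 -1;0 0 0 0 0 -0.015 -1;0 0 0 0 0 0 -1",
)

```text
time_s: 2.78
eef_pos: [0.6402, -0.1497, 0.0662]
orientation: [179.3, -0.1, 86.9]
force: [-0.4, -0.7, 0.0]
gripper_width: 0.085
```

```bash
python3 -c "
from g import *
st();crop('scene',160,190,360,330,4,'c3')"
```

```text
t 2.78 world [ 0.6402 -0.1497  0.0662] rail [-119.2   -2.9] yaw [ 1.793e+02 -1.000e-01  8.690e+01] F [-0.4 -0.7  0. ] Frail [-0.7  0.3] w 0.085
```

View pics/c3.png

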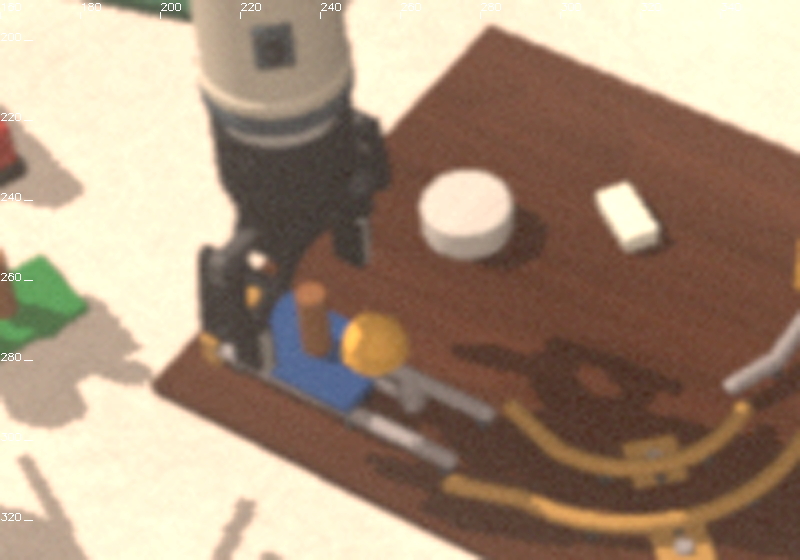

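```bash
python3 -c "
from g import *
q=ray('scene',160+311/4,190+291/4,.0875)[:2];print(q,R.T@(q-p)*1e3)
q=ray('scene',160+318/4,190+352/4,.042)[:2];print(q,R.T@(q-p)*1e3)"
```

```text
[ 0.63642124 -0.14680555] [-116.58181476    0.96340587]
[ 0.64186464 -0.14345346] [-112.90365966   -4.26520387]
```

>>> play_rows(
  targets="0 0.004 -0.005 -0.001 0.001 -0.008 -1;0 0 0 -0.0005 0.0005 -0.002 -1;0 0 0 0 0 0 -1",
)

```text
time_s: 3.08
eef_pos: [0.6415, -0.1493, 0.0636]
orientation: [179.0, 0.1, 86.5]
force: [0.3, 0.7, 0.4]
gripper_width: 0.0854
```

>>> play_rows(
  targets="0 0 0 0 0 0 -1;0 0 0 0 0 0 -1;0 0 0 0 0 0 -1",
)

```text
time_s: 3.33
eef_pos: [0.6427, -0.1496, 0.0666]
orientation: [178.8, 0.1, 86.5]
force: [0.1, -0.1, 0.4]
gripper_width: 0.0856
```

>>> play_rows(
  targets="0 0.01 0 -0.004 0.002 -0.008 -1;0 0 0 0 0 0 -1",
)

```text
time_s: 3.5
eef_pos: [0.6389, -0.1476, 0.0592]
orientation: [179.3, 0.2, 86.5]
force: [-0.9, -0.6, -1.9]
gripper_width: 0.0855
```

>>> play_rows(
  targets="0 0.008 0 -0.001 0.001 -0.003 -0.4;0 0.002 0 -0.001 0 -0.001 0;0 0.001 0 -0.0004 0 -0.001 0.2;0 0.001 0 -0.0004 0 -0.001 0.4;0 0.001 0 -0.0004 0 -0.001 0.5",
  newtons=20,
)

```text
time_s: 3.92
eef_pos: [0.635, -0.1461, 0.0507]
orientation: [-179.8, 0.2, 86.6]
force: [-0.1, 0.1, 0.1]
gripper_width: 0.0254
```

```bash
python3 -c "
from g import *
st()"
```

```text
t 3.92 world [ 0.635  -0.1461  0.0507] rail [-116.     2.4] yaw [-179.8    0.2   86.6] F [-0.1  0.1  0.1] Frail [0.1 0.2] w 0.0254
```

>>> play_rows(
  targets="0 0 0 0.002 0 0.004 0.5;0 0 0 0 0 0 0.55;0 0 0 0 0 0 0.5",
)

```text
time_s: 4.17
eef_pos: [0.6373, -0.1461, 0.0548]
orientation: [-179.8, 0.2, 86.6]
force: [-0.5, -0.4, -0.2]
gripper_width: 0.0213
```

>>> play_rows(
  targets="0 0 0 0 0 0 0.6;0 0 0 0 0 0 0.7;0 0 0 0 0 0 1;0 0 0 0 0 0 1",
)

```text
time_s: 4.5
eef_pos: [0.6375, -0.1462, 0.0551]
orientation: [-179.9, 0.2, 86.6]
force: [1.0, -0.1, -0.0]
gripper_width: 0.0172
```

```bash
python3 -c "
from g import *
st()"
```

```text
t 4.5 world [ 0.6375 -0.1462  0.0551] rail [-115.9   -0. ] yaw [-179.9    0.2   86.6] F [ 1.  -0.1 -0. ] Frail [-0. -1.] w 0.0172
```

```bash
cat > path.py <<'E'
from g import *
import sys
from scipy.interpolate import PchipInterpolator
d=float(sys.argv[1])/2**.5; start=float(sys.argv[2]); n=int(sys.argv[3]); step=float(sys.argv[4])
a=np.radians(np.arange(-90,1,3))
pts=np.vstack([[(x,0) for x in np.arange(-170,-11,4)],[(x+d,-d) for x in np.arange(12,40,4)],np.c_[40+d+90*np.cos(a),90-d+90*np.sin(a)],[(130,y) for y in np.arange(136,302,4)]])
s=np.r_[0,np.cumsum(np.hypot(*np.diff(pts,axis=0).T))];f=PchipInterpolator(s,pts)
def post(c):
    A,B=f(c-22.3),f(c+22.3);v=B-A;return np.r_[(A+B)/2,np.degrees(np.arctan2(v[1],v[0]))]
# start = arc param (c), c=x+170 on entry leg
for i in range(n+1):
    q=post(start+i*step);W=w(*q[:2]);y=q[2]+86.5
    if i: print(i,round(start+i*step),'rail',q.round(1),'world',W.round(4),'yaw',round(y,1),'d',((W-W0)*1e3).round(1),'dyaw',round(np.radians(y-y0),3))
    W0,y0=W,y
E
python3 path.py 3 54 38 9
```

```text
1 63 rail [-107.    0.    0.] world [ 0.638  -0.1373] yaw 86.5 d [0.5 9. ] dyaw 0.0
2 72 rail [-98.   0.   0.] world [ 0.6385 -0.1283] yaw 86.5 d [0.5 9. ] dyaw 0.0
3 81 rail [-89.   0.   0.] world [ 0.6391 -0.1193] yaw 86.5 d [0.5 9. ] dyaw 0.0
4 90 rail [-80.   0.   0.] world [ 0.6396 -0.1104] yaw 86.5 d [0.5 9. ] dyaw 0.0
5 99 rail [-71.   0.   0.] world [ 0.6402 -0.1014] yaw 86.5 d [0.5 9. ] dyaw 0.0
6 108 rail [-62.   0.   0.] world [ 0.6407 -0.0924] yaw 86.5 d [0.5 9. ] dyaw 0.0
7 117 rail [-53.   0.   0.] world [ 0.6413 -0.0834] yaw 86.5 d [0.5 9. ] dyaw 0.0
8 126 rail [-44.   0.   0.] world [ 0.6418 -0.0744] yaw 86.5 d [0.5 9. ] dyaw 0.0
9 135 rail [-35.  -0.  -0.] world [ 0.6424 -0.0654] yaw 86.5 d [0.6 9. ] dyaw -0.0
10 144 rail [-26.   -0.3  -0.8] world [ 0.6432 -0.0565] yaw 85.7 d [0.9 9. ] dyaw -0.014
11 153 rail [-17.   -0.8  -2.1] world [ 0.6443 -0.0475] yaw 84.4 d [1.  8.9] dyaw -0.022
12 162 rail [-8.  -1.1 -2.7] world [ 0.6451 -0.0386] yaw 83.8 d [0.8 9. ] dyaw -0.011
13 171 rail [ 1.  -1.1 -2.7] world [ 0.6456 -0.0296] yaw 83.8 d [0.5 9. ] dyaw 0.0
14 180 rail [10.
[... 1444 characters left out ...]
 [127.1  68.1  76.9] world [0.5843 0.1005] yaw 163.4 d [-8.2  2.9] dyaw 0.1
32 342 rail [128.8  76.7  82.2] world [0.5758 0.1028] yaw 168.7 d [-8.5  2.3] dyaw 0.092
33 351 rail [130.   85.5  86.6] world [0.5671 0.1045] yaw 173.1 d [-8.7  1.7] dyaw 0.077
34 360 rail [130.7  94.3  90. ] world [0.5583 0.1058] yaw 176.5 d [-8.8  1.3] dyaw 0.059
35 369 rail [131.1 103.3  92.1] world [0.5494 0.1066] yaw 178.6 d [-8.9  0.9] dyaw 0.037
36 378 rail [131.1 112.3  92.7] world [0.5404 0.1072] yaw 179.2 d [-9.   0.5] dyaw 0.011
37 387 rail [130.9 121.3  92.4] world [0.5314 0.1076] yaw 178.9 d [-9.   0.4] dyaw -0.006
38 396 rail [130.7 130.3  91.7] world [0.5224 0.1079] yaw 178.2 d [-9.   0.3] dyaw -0.012
```

>>> play_rows(
  targets="0 0 0 0 0.004 0 1;0 0 0 0.0004 0.006 0 1;0 0 0 0.0004 0.006 0 1;0 0 0 0.0004 0.006 0 1;0 0 0 0.0004 0.006 0 1",
  newtons=30,
)

```text
time_s: 4.92
eef_pos: [0.639, -0.1183, 0.0552]
orientation: [-179.9, 0.4, 86.4]
force: [0.4, -0.7, 0.4]
gripper_width: 0.0171
```

```bash
python3 -c "
from g import *
st()"
```

```text
t 4.92 world [ 0.639  -0.1183  0.0552] rail [-87.9   0.2] yaw [-179.9    0.4   86.4] F [ 0.4 -0.7  0.4] Frail [-0.7 -0.4] w 0.0171
```

>>> play_rows(
  targets="0 0 0 0.0004 0.007 0 1;0 0 0 0.0004 0.007 0 1;0 0 0 0.0004 0.007 0 1;0 0 0 0.0004 0.007 0 1;0 0 0 0.0004 0.007 0 1;0 0 0 0.0004 0.007 0 1;0 0 0 0.0004 0.007 0 1;0 0 0 0.0004 0.007 0 1",
)

```text
time_s: 5.58
eef_pos: [0.6432, -0.0553, 0.0553]
orientation: [-180.0, 0.4, 86.5]
force: [1.1, -1.8, -0.5]
gripper_width: 0.0173
```

```bash
python3 -c "
from g import *
st()"
```

```text
t 5.58 world [ 0.6432 -0.0553  0.0553] rail [-24.9  -0.2] yaw [-180.     0.4   86.5] F [ 1.1 -1.8 -0.5] Frail [-1.7 -1.2] w 0.0173
```

>>> play_rows(
  targets="0 0 -0.012 0.0007 0.005 0 1;0 0 -0.012 0.0006 0.005 0 1;0 0 -0.012 0.0006 0.005 0 1;0 0 -0.008 0.0004 0.005 0 1;0 0 0 0.0004 0.005 0 1",
)

```text
time_s: 6.0
eef_pos: [0.6463, -0.0272, 0.0553]
orientation: [180.0, 0.4, 83.7]
force: [0.6, -2.2, -0.6]
gripper_width: 0.017
```

```bash
python3 -c "
from g import *
st()"
```

```text
t 6.0 world [ 0.6463 -0.0272  0.0553] rail [ 3.4 -1.6] yaw [180.    0.4  83.7] F [ 0.6 -2.2 -0.6] Frail [-2.1 -0.8] w 0.017
```

>>> play_rows(
  targets="0 0 0 0.0002 0.005 0 1;0 0 0.005 0.0003 0.005 0 1;0 0 0.012 0.0004 0.005 0 1;0 0 0.016 0.0004 0.005 0 1",
)

```text
time_s: 6.33
eef_pos: [0.6471, -0.0052, 0.0553]
orientation: [-179.9, 0.4, 85.7]
force: [0.5, -2.0, -0.2]
gripper_width: 0.017
```

```bash
python3 -c "
from g import *
st()"
```

```text
t 6.33 world [ 0.6471 -0.0052  0.0553] rail [25.4 -1. ] yaw [-179.9    0.4   85.7] F [ 0.5 -2.  -0.2] Frail [-1.9 -0.6] w 0.017
```

>>> play_rows(
  targets="0 0 0.018 0.0004 0.005 0 1;0 0 0.02 0.0002 0.005 0 1;0 0 0.024 0 0.005 0 1;0 0 0.028 -0.0003 0.005 0 1;0 0 0.034 -0.0005 0.005 0 1",
)

```text
time_s: 6.75
eef_pos: [0.6468, 0.0224, 0.0553]
orientation: [-179.9, 0.4, 93.5]
force: [3.6, -3.8, -1.1]
gripper_width: 0.0173
```

```bash
python3 -c "
from g import *
st()"
```

```text
t 6.75 world [0.6468 0.0224 0.0553] rail [53.   0.9] yaw [-179.9    0.4   93.5] F [ 3.6 -3.8 -1.1] Frail [-3.6 -3.9] w 0.0173
```

```bash
python3 path.py 5 223 12 9 | head -12;python3 path.py 5 336 8 9 | head -12
```

```text
1 232 rail [61.1  1.  11.7] world [0.6473 0.0306] yaw 98.2 d [-1.2  8.7] dyaw 0.081
2 241 rail [69.6  3.2 17.4] world [0.6456 0.0391] yaw 103.9 d [-1.7  8.6] dyaw 0.098
3 250 rail [77.7  6.2 23.1] world [0.6431 0.0475] yaw 109.6 d [-2.5  8.4] dyaw 0.1
4 259 rail [85.6 10.  28.8] world [0.6397 0.0555] yaw 115.3 d [-3.3  8.1] dyaw 0.1
5 268 rail [93.  14.6 34.5] world [0.6356 0.0632] yaw 121.0 d [-4.1  7.7] dyaw 0.1
6 277 rail [99.9 19.9 40.3] world [0.6307 0.0705] yaw 126.8 d [-4.9  7.2] dyaw 0.1
7 286 rail [106.3  25.9  46. ] world [0.6252 0.0772] yaw 132.5 d [-5.6  6.7] dyaw 0.1
8 295 rail [112.   32.4  51.7] world [0.619  0.0833] yaw 138.2 d [-6.2  6.1] dyaw 0.1
9 304 rail [117.1  39.5  57.5] world [0.6122 0.0888] yaw 144.0 d [-6.8  5.5] dyaw 0.1
10 313 rail [121.4  47.1  63.2] world [0.6049 0.0936] yaw 149.7 d [-7.3  4.8] dyaw 0.1
11 322 rail [125.   55.1  68.9] world [0.5971 0.0976] yaw 155.4 d [-7.7  4. ] dyaw 0.1
12 331 rail [127.7  63.4  74.7] world [0.589  0.1008] yaw 161.2 d [-8.1  3.2] dyaw 0.1
1 345 rail [130.4  76.7  83.2] world [0.5759 0.1043] yaw 169.7 d [-8.5  2.1] dyaw 0.094
2 354 rail [131.3  85.5  87.9] world [0.5672 0.1058] yaw 174.4 d [-8.7  1.5] dyaw 0.082
3 363 rail [131.8  94.4  91.5] world [0.5584 0.1068] yaw 178.0 d [-8.8  1. ] dyaw 0.064
4 372 rail [131.9 103.3  93.8] world [0.5494 0.1075] yaw 180.3 d [-8.9  0.6] dyaw 0.04
5 381 rail [131.7 112.3  94.5] world [0.5405 0.1079] yaw 181.0 d [-9.   0.4] dyaw 0.011
6 390 rail [131.5 121.3  93.8] world [0.5315 0.1081] yaw 180.3 d [-9.   0.3] dyaw -0.011
7 399 rail [131.1 130.3  92.7] world [0.5225 0.1083] yaw 179.2 d [-9.   0.1] dyaw -0.019
8 408 rail [130.6 139.3  91.5] world [0.5135 0.1083] yaw 178.0 d [-9.   0.1] dyaw -0.021
```

>>> play_rows(
  targets="0 0 0.02 0.0008 0.002 0 1;0 0 0.02 0.0004 0.004 0 1",
)

```text
time_s: 6.92
eef_pos: [0.6477, 0.0292, 0.0553]
orientation: [-179.8, 0.4, 96.1]
force: [-3.8, -6.2, 3.7]
gripper_width: 0.017
```

```bash
python3 -c "
from g import *
st()"
```

```text
t 6.92 world [0.6477 0.0292 0.0553] rail [59.8  0.5] yaw [-179.8    0.4   96.1] F [-3.8 -6.2  3.7] Frail [-6.5  3.4] w 0.017
```

```bash
python3 path.py 4 228 26 6
```

```text
1 234 rail [63.   2.3 13.4] world [0.6461 0.0326] yaw 99.9 d [-0.9  5.8] dyaw 0.06
2 240 rail [68.6  3.8 17.2] world [0.6449 0.0383] yaw 103.7 d [-1.2  5.7] dyaw 0.066
3 246 rail [74.1  5.7 21. ] world [0.6433 0.0439] yaw 107.5 d [-1.6  5.6] dyaw 0.067
4 252 rail [79.5  8.  24.9] world [0.6414 0.0493] yaw 111.4 d [-1.9  5.5] dyaw 0.067
5 258 rail [84.7 10.6 28.7] world [0.6391 0.0547] yaw 115.2 d [-2.3  5.3] dyaw 0.067
6 264 rail [89.7 13.6 32.5] world [0.6364 0.0599] yaw 119.0 d [-2.6  5.2] dyaw 0.067
7 270 rail [94.5 16.9 36.3] world [0.6334 0.0649] yaw 122.8 d [-3.  5.] dyaw 0.067
8 276 rail [99.1 20.5 40.1] world [0.6301 0.0696] yaw 126.6 d [-3.3  4.8] dyaw 0.067
9 282 rail [103.4  24.4  44. ] world [0.6265 0.0742] yaw 130.5 d [-3.6  4.5] dyaw 0.067
10 288 rail [107.4  28.5  47.8] world [0.6226 0.0785] yaw 134.3 d [-3.9  4.3] dyaw 0.067
11 294 rail [111.2  33.   51.6] world [0.6184 0.0825] yaw 138.1 d [-4.2  4. ] dyaw 0.067
12 300 rail [114.7  37.6  55.4] world [0.6139 0.0862] yaw 141.9 d [-4.5  3.7] dyaw 0.067
13 306 rail [117.8  42.5  59.2] world [0.6092 0.0897] yaw 145.7 d [-4
[... 476 characters left out ...]
 [129.4  75.3  81.8] world [0.5773 0.1032] yaw 168.3 d [-5.7  1.4] dyaw 0.062
20 348 rail [130.2  81.1  85.1] world [0.5715 0.1044] yaw 171.6 d [-5.7  1.2] dyaw 0.056
21 354 rail [130.8  86.9  87.9] world [0.5657 0.1054] yaw 174.4 d [-5.8  1. ] dyaw 0.049
22 360 rail [131.2  92.9  90.2] world [0.5598 0.1061] yaw 176.7 d [-5.9  0.8] dyaw 0.041
23 366 rail [131.4  98.8  92. ] world [0.5539 0.1067] yaw 178.5 d [-5.9  0.6] dyaw 0.031
24 372 rail [131.5 104.8  93.2] world [0.5479 0.1071] yaw 179.7 d [-6.   0.4] dyaw 0.02
25 378 rail [131.4 110.8  93.6] world [0.5419 0.1074] yaw 180.1 d [-6.   0.3] dyaw 0.007
26 384 rail [131.3 116.8  93.4] world [0.5359 0.1077] yaw 179.9 d [-6.   0.3] dyaw -0.003
```

>>> play_rows(
  targets="0 0 0.03 -0.0008 0.002 0 1;0 0 0.03 -0.001 0.004 0 1",
)

```text
time_s: 7.08
eef_pos: [0.6459, 0.0354, 0.0554]
orientation: [-179.8, 0.5, 99.8]
force: [-0.1, -3.2, 1.0]
gripper_width: 0.0171
```

```bash
python3 -c "
from g import *
st()"
```

```text
t 7.08 world [0.6459 0.0354 0.0554] rail [65.8  2.7] yaw [-179.8    0.5   99.8] F [-0.1 -3.2  1. ] Frail [-3.2 -0.1] w 0.0171
```

>>> play_rows(
  targets="0 0 0.075 -0.001 0.0048 0 1;0 0 0.07 -0.0015 0.0046 0 1;0 0 0.07 -0.0018 0.0045 0 1",
)

```text
time_s: 7.33
eef_pos: [0.6416, 0.0502, 0.0553]
orientation: [-179.8, 0.5, 112.7]
force: [1.2, -1.5, 0.4]
gripper_width: 0.0168
```

```bash
python3 -c "
from g import *
st()"
```

```text
t 7.33 world [0.6416 0.0502 0.0553] rail [80.3  7.8] yaw [-179.8    0.5  112.7] F [ 1.2 -1.5  0.4] Frail [-1.5 -1.3] w 0.0168
```

>>> play_rows(
  targets="0 0 0.06 -0.0022 0.0052 0 1;0 0 0.06 -0.0027 0.005 0 1;0 0 0.06 -0.003 0.0048 0 1;0 0 0.06 -0.0033 0.0045 0 1",
)

```text
time_s: 7.67
eef_pos: [0.6301, 0.0701, 0.0553]
orientation: [-179.7, 0.5, 127.4]
force: [1.0, -3.4, 0.7]
gripper_width: 0.017
```

```bash
python3 -c "
from g import *
st()"
```

```text
t 7.67 world [0.6301 0.0701 0.0553] rail [99.6 20.5] yaw [-179.7    0.5  127.4] F [ 1.  -3.4  0.7] Frail [-3.3 -1.2] w 0.017
```

>>> play_rows(
  targets="0 0 0.063 -0.0036 0.0044 0 1;0 0 0.063 -0.0039 0.0042 0 1;0 0 0.063 -0.0042 0.0039 0 1;0 0 0.063 -0.0045 0.0036 0 1",
)

```text
time_s: 8.0
eef_pos: [0.6135, 0.0863, 0.0554]
orientation: [-179.6, 0.6, 142.8]
force: [0.7, -0.8, -0.8]
gripper_width: 0.017
```

```bash
python3 -c "
from g import *
st()"
```

```text
t 8.0 world [0.6135 0.0863 0.0554] rail [114.7  38.1] yaw [-179.6    0.6  142.8] F [ 0.7 -0.8 -0.8] Frail [-0.8 -0.8] w 0.017
```

To wp16 (.5939, .0980, 157.2).

>>> play_rows(
  targets="0 0 0.063 -0.0047 0.0034 0 1;0 0 0.063 -0.0049 0.0031 0 1;0 0 0.063 -0.005 0.0028 0 1;0 0 0.062 -0.0051 0.0024 0 1",
)

```text
time_s: 8.33
eef_pos: [0.5936, 0.0977, 0.0555]
orientation: [-179.5, 0.8, 158.1]
force: [1.2, -3.8, -0.6]
gripper_width: 0.0172
```

```bash
python3 -c "
from g import *
st()"
```

```text
t 8.33 world [0.5936 0.0977 0.0555] rail [124.8  58.6] yaw [-179.5    0.8  158.1] F [ 1.2 -3.8 -0.6] Frail [-3.8 -1.5] w 0.0172
```

>>> play_rows(
  targets="0 0 0.06 -0.0053 0.0017 0 1;0 0 0.06 -0.0055 0.0016 0 1;0 0 0.058 -0.0056 0.0012 0 1",
)

```text
time_s: 8.58
eef_pos: [0.5768, 0.1031, 0.0554]
orientation: [-179.6, 0.8, 169.0]
force: [0.9, 0.4, -1.1]
gripper_width: 0.0171
```

```bash
python3 -c "
from g import *
st()"
```

```text
t 8.58 world [0.5768 0.1031 0.0554] rail [129.3  75.7] yaw [-179.6    0.8  169. ] F [ 0.9  0.4 -1.1] Frail [ 0.5 -0.8] w 0.0171
```

>>> play_rows(
  targets="0 0 0.055 -0.0056 0.0011 0 1;0 0 0.045 -0.0057 0.0009 0 1;0 0 0.036 -0.0057 0.0007 0 1",
)

```text
time_s: 8.83
eef_pos: [0.5592, 0.1064, 0.0555]
orientation: [-179.5, 0.8, 177.4]
force: [1.6, -0.3, -1.1]
gripper_width: 0.0171
```

```bash
python3 -c "
from g import *
st()"
```

```text
t 8.83 world [0.5592 0.1064 0.0555] rail [131.4  93.5] yaw [-179.5    0.8  177.4] F [ 1.6 -0.3 -1.1] Frail [-0.2 -1.6] w 0.0171
```

>>> play_rows(
  targets="0 0 0.012 -0.005 0.0004 0 1;0 0 0.008 -0.005 0.0003 0 1;0 0 0.002 -0.005 0.0002 0 1;0 0 0 -0.005 0.0001 0 1",
)

```text
time_s: 9.17
eef_pos: [0.5379, 0.1081, 0.0555]
orientation: [-179.6, 0.9, 178.8]
force: [1.5, -2.6, -0.9]
gripper_width: 0.0172
```

```bash
python3 -c "
from g import *
st()"
```

```text
t 9.17 world [0.5379 0.1081 0.0555] rail [131.9 114.9] yaw [-179.6    0.9  178.8] F [ 1.5 -2.6 -0.9] Frail [-2.5 -1.6] w 0.0172
```

>>> play_rows(
  targets="0 0 -0.01 -0.0035 -0.0007 0 1;0 0 -0.01 -0.0035 -0.0003 0 1;0 0 -0.01 -0.0035 0 0 1",
)

```text
time_s: 9.42
eef_pos: [0.5258, 0.1078, 0.0555]
orientation: [-179.7, 0.8, 177.0]
force: [1.7, 0.1, -0.5]
gripper_width: 0.0175
```

```bash
python3 -c "
from g import *
st()"
```

```text
t 9.42 world [0.5258 0.1078 0.0555] rail [130.8 126.9] yaw [-179.7    0.8  177. ] F [ 1.7  0.1 -0.5] Frail [ 0.2 -1.7] w 0.0175
```

>>> play_rows(
  targets="0 0 -0.004 -0.003 0.0001 0 1;0 0 -0.004 -0.003 0.0001 0 1;0 0 0 -0.003 0.0001 0 1",
)

```text
time_s: 9.67
eef_pos: [0.517, 0.1078, 0.0558]
orientation: [-179.6, 1.0, 176.4]
force: [5.9, -3.1, -3.9]
gripper_width: 0.0172
```

```bash
python3 -c "
from g import *
st()"
```

```text
t 9.67 world [0.517  0.1078 0.0558] rail [130.2 135.7] yaw [-179.6    1.   176.4] F [ 5.9 -3.1 -3.9] Frail [-2.8 -6.1] w 0.0172
```

>>> play_rows(
  targets="0 0 0 -0.002 -0.0003 0 1;0 0 0 -0.002 0 0 1",
)

```text
time_s: 9.83
eef_pos: [0.5155, 0.1066, 0.0565]
orientation: [-179.6, 1.5, 176.3]
force: [9.1, -2.1, -3.7]
gripper_width: 0.0169
```

```bash
python3 -c "
from g import *
st()"
```

```text
t 9.83 world [0.5155 0.1066 0.0565] rail [129.  137.2] yaw [-179.6    1.5  176.3] F [ 9.1 -2.1 -3.7] Frail [-1.5 -9.2] w 0.0169
```

>>> play_rows(
  targets="0 0.01 0 -0.003 0 -0.0005 1;0 0.01 0 -0.003 0 -0.0005 1",
)

```text
time_s: 10.0
eef_pos: [0.5124, 0.1062, 0.0563]
orientation: [-179.5, 0.9, 176.3]
force: [7.2, 0.0, -4.8]
gripper_width: 0.0171
```

```bash
python3 -c "
from g import *
st()"
```

```text
t 10.0 world [0.5124 0.1062 0.0563] rail [128.4 140.2] yaw [-179.5    0.9  176.3] F [ 7.2  0.  -4.8] Frail [ 0.5 -7.2] w 0.0171
```

>>> play_rows(
  targets="0 0.005 0 -0.003 0.0005 -0.001 1;0 0.005 0 -0.003 0.0003 -0.0007 1",
)

```text
time_s: 10.17
eef_pos: [0.5088, 0.1067, 0.0554]
orientation: [-179.5, 0.7, 176.2]
force: [4.6, -1.0, -1.1]
gripper_width: 0.0171
```

```bash
python3 -c "
from g import *
st()"
```

```text
t 10.17 world [0.5088 0.1067 0.0554] rail [128.7 143.8] yaw [-179.5    0.7  176.2] F [ 4.6 -1.  -1.1] Frail [-0.7 -4.7] w 0.0171
```

Force is dropping; the nose is near the rollers' centre. Continue.

>>> play_rows(
  targets="0 0 0 -0.003 0.0003 0 1;0 0 0 -0.003 0.0002 0 1",
)

```text
time_s: 10.33
eef_pos: [0.5031, 0.1071, 0.0555]
orientation: [-179.5, 0.8, 176.2]
force: [1.2, -0.1, -1.4]
gripper_width: 0.0174
```

```bash
python3 -c "
from g import *
st()"
```

```text
t 10.33 world [0.5031 0.1071 0.0555] rail [128.7 149.5] yaw [-179.5    0.8  176.2] F [ 1.2 -0.1 -1.4] Frail [-0.  -1.2] w 0.0174
```

>>> play_rows(
  targets="0 0 0 -0.0015 0.0002 0 1;0 0 0 -0.0015 0.0001 0 1",
)

```text
time_s: 10.5
eef_pos: [0.4997, 0.1073, 0.0555]
orientation: [-179.5, 0.8, 176.2]
force: [3.6, 0.4, -2.2]
gripper_width: 0.0173
```

```bash
python3 -c "
from g import *
st()"
```

```text
t 10.5 world [0.4997 0.1073 0.0555] rail [128.7 153. ] yaw [-179.5    0.8  176.2] F [ 3.6  0.4 -2.2] Frail [ 0.7 -3.5] w 0.0173
```

>>> play_rows(
  targets="0 0 0 0 0 0 0.4;0 0 0 0 0 0 0.2;0 0 0 0 0 0 0;0 0 0 0 0 0 -0.2;0 0 0 0 0 0 -0.4;0 0 0 0 0 0 -0.5",
)

```text
time_s: 11.0
eef_pos: [0.4978, 0.108, 0.0559]
orientation: [-179.5, 0.6, 176.2]
force: [-0.1, -0.8, 0.3]
gripper_width: 0.0644
```

>>> play_rows(
  targets="0 0 0 0 0 0.01 -0.5;0 0 0 0 0 0.02 -0.5;0 0 0 0 0 0.02 -0.5;0 0 0 0 0 0.03 -0.5;0 0 0 0 0 0.03 -0.5;0 0 0 0 0 0.03 -0.5;0 0 0 -0.03 -0.03 0.02 -0.5;0 0 0 -0.03 -0.03 0.02 -0.5;0 0 0 -0.03 -0.03 0.01 -0.5;0 0 0 -0.03 -0.03 0 -0.5;0 0 0 -0.02 -0.04 0 -0.5;0 0 0 0 -0.04 0 -0.5;0 0 0 0 -0.04 0 -0.5;0 0 0 0 0 0 -0.5",
)

```text
time_s: 12.17
eef_pos: [0.357, -0.1263, 0.2577]
orientation: [-179.1, 0.9, 176.5]
force: [-0.0, 0.2, -0.9]
gripper_width: 0.0641
```

```bash
python3 -c "
from g import *
st();crop('top',222,150,418,326,3.4,'c4')"
```

```text
t 12.17 world [ 0.357  -0.1263  0.2577] rail [-113.2  281.1] yaw [-179.1    0.9  176.5] F [-0.   0.2 -0.9] Frail [0.2 0.1] w 0.0641
```

View pics/c4.png

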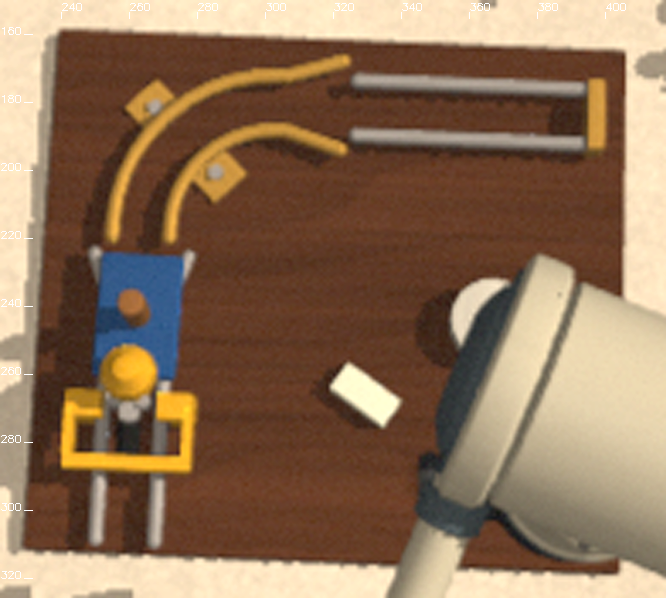

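```bash
python3 -c "
from g import *
for q in((131,294),(131,307)):
  c=ray('top',222+q[0]/3.4,150+q[1]/3.4,.0875)[:2];print(R.T@(c-p)*1e3)
crop('top',236,236,288,296,9,'c5')"
```

```text
[127.51909499 146.91764202]
[127.10768285 155.37130232]
```

View pics/c5.png

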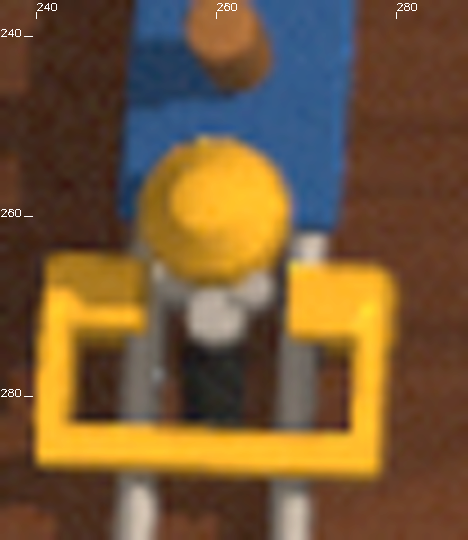

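```bash
python3 -c "
from g import *
close_job();st()"
```

```text
the job is handed in; nothing more can be done
the job is handed in; nothing more can be done
```

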